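# Unhook the carded spacer from the bent display peg and stand it in the catch box slot

## Task

Take the yellow spacer card off the steel display peg, lifting it over the peg's upturned tip as you slide it off, gently enough that the peg is never strained (no more than 8 newtons on it), then stand it upright and fully down in the slot of the wooden catch box and let go. Nothing else on the bench should be disturbed.

Things in the scene. Friction and masses are not known exactly. Their poses are not given: they have to be found in the camera images.
- card: Yellow rigid plastic hang card, 5 mm thick (its x), 80 mm wide (y), 126 mm high (z) plus a grip tab on top, 156 mm in all; weighs 80 to 150 g. Origin: centre of its bottom edge. A grey nylon ring, 40 mm across and 10 mm thick, is moulded on its -x face, centred 58 mm above the bottom edge. It hangs on the peg, about 42 mm out from the post.
- tab (a point): Middle of the card's grip tab, 141 mm above the bottom edge. The tab is 10 mm thick (card x), 30 mm wide (card y) and 30 mm high (126 to 156 mm above the bottom edge).
- window (a point): Centre of the card's hang window, 99.5 mm above the bottom edge: a rectangular hole 14 mm wide (card y) and 27 mm high, from 86 to 113 mm above the bottom edge. The card hangs by the window's top edge; fingertips below that edge would meet the peg.
- stand: Fixed wooden display stand: a post 50 mm wide and 212 mm high that carries one steel peg, a round bar 7 mm thick. Origin: on the bench under the peg's root. Its x axis lies along the peg, which points to -x.
- peg_root (a point): The peg's axis where it leaves the post, 200 mm above the bench. The peg is springy up and down (about 4 N per mm at the tip, 23 N per mm at 55 mm out) but rigid lengthwise. Straining it by more than 8 N spoils it.
- peg_bend (a point): Point 55 mm out from the root. Up to here the peg is straight and level; the outer 80 mm are bent here, stiffly, in the vertical plane by an unknown angle, 0.3 rad up to 0.4 rad down, so the tip's height is unknown by 55 mm. The end turns up, its top 13 mm above the outer part's upper side, at most 142 mm out. The card passes with a few mm to spare if its window's lower edge rides lightly under the peg.
- box: Fixed wooden catch box with tin chute. Origin: on the bench under the slot's centre; x axis square to the slot, y axis along it. A block 50 mm (x) by 120 mm (y), 42 mm high, carries the slot; a shallow tray (32 mm walls) lies on its -x side, 25 to 165 mm out, and over it the chute rises to 155 mm high at 360 mm out.
- slot (a point): Centre of the floor of the slot: the slot is 9 mm wide (x of the box), 96 mm long (y of the box), its floor 10 mm and its mouth 42 mm above the bench, so 32 mm deep. The card stands in it on its bottom edge, either way round.
- handle: Red plastic curling handle, loose, base disc 84 mm across, 75 mm high; origin under the base disc. Leave alone.
- bolt_a: Steel handle bolt standing on its head, 18 mm head, 52 mm high; origin under its head. Leave alone.
- bolt_b: Second steel handle bolt like the first. Leave alone.
- spanner: Brass spanner lying flat, 160 mm long; origin at its middle. Leave alone.
- ring: Loose grey nylon spacer ring, 40 mm across, 10 mm thick, lying in the box's tray; origin under its centre. Leave alone.
- tin: Small can, 60 mm across, 60 mm high; origin under its centre. Leave alone.
Things that resemble listed ones, but are neither listed nor needed, are in the scene too. Several things have the shape of the card; the one meant has the colours described above.

How it is judged (in metres and radians):
On the way:
1. the card is off the peg: held in the air past the tip, touching the stand nowhere (x of card in the frame of stand below -0.147 m and height (world z) of card above 0.05 m and contact force between the fingers and card above 0.5 N and contact force between card and stand below 0.05 N), for 0.1 s.
At the end, for the whole second after the job is handed in: The card stands in the box's slot on its bottom edge: the bottom edge within 4 mm of the slot floor in height and within 12 mm of the slot's centre, upright within 0.17 rad, in line with the slot within 0.17 rad, at rest and released (z of card in the frame of slot between -0.004 and 0.004 m and horizontal distance between card and slot below 0.012 m and angle between the x axis of card and the x axis of box, either way round below 0.17 rad and angle between card's own z axis and vertical below 0.17 rad and linear speed of card below 0.02 m/s); the robot touches nothing.
It fails at once if the card strains the peg or stand with more than 8 N (contact force between card and stand above 8 N).
It fails at once if the robot pushes on the peg or stand with more than 8 N (contact force between the arm and stand above 8 N).
It fails at once if the gripper pushes on the peg or stand with more than 8 N (contact force between the fingers and stand above 8 N).
It fails at once if another loose thing is moved more than 15 mm (distance of any of handle, bolt_a, bolt_b, spanner, ring, tin from where it was at the start of the episode above 0.015 m).
It also fails if it takes over 69 s, if anything falls off the work surface, if the arm or the gripper's body presses on something with over 40 N, if the wrist force passes 120 N, or if a joint passes its speed limit or range.

## Robot

A 7-joint arm with a two-finger parallel gripper is mounted at the origin on the work surface. World frame = base frame: x ahead of the robot, y to its left, z up, the work surface at z = 0. Lengths are in mm, angles in degrees, forces in N, time in s.
With the tool pointing down it reaches from about 425 to 875 mm from the base axis. Payload 9.9 kg.
Tool frame: the origin (TCP) lies at the very end of the fingers, on their centre line; the grasp point (between the pads) lies 19 mm behind it; x points along the fingers, y is the direction in which the jaws open and shut, and the axes are right-handed (so a half turn about x gives the same grasp; the last joint's range is limited). The gripper opens to 85 mm and grips with 20 to 120 N. Pads are 22 mm wide; open, the fingers measure 114 mm over their backs; the gripper's body (76 mm by 85 mm) begins 54 mm behind the grasp point. The pads swing forward as they close: fully open they stand 13 mm farther back than shut.
Start: joints at [70.6, 32.985, 1.427, 82.34, -0.859, 64.687, -3.237], TCP at [170.139, -653.209, 231.289] pointing down, gripper open.
Joint ranges: [-157.87, 157.87], [-19.46, 123.44], [-87.15, 90], [11.01, 140.99], [-62.26, 242.26], [9.8, 113.94], [-161.44, 161.44]. Speed limits (degrees/s): [127.2, 127.2, 172.46, 172.46, 180, 180, 180].

## Interface

Orientations are given as [roll, pitch, yaw] about the fixed x, y, z axes, in that order (R = Rz(yaw) Ry(pitch) Rx(roll)).
In Python, from workcell import observe, grab_frame, hand_in gives the robot as it stands.
- The arm moves only by the tool apply_moves, never from a script. Its argument "increments" is a list of rows, each a list of 7 numbers: the closure in counts, from 0 (fully open) to 255 (shut), then the shift along the tool's x, y, z in cm, then the turn, a rotation vector about the tool's x, y, z in rad. A call has 1 to 12 rows; each row is the pose to reach, as a shift and turn from the pose measured when the call began, along the tool's axes at that moment; what a row does not reach only later rows make up. A row lasts 1/8 s, in which the tool goes at most 62.5 mm and 10.7 degrees, less where a joint would pass 70% of its speed; a pose out of reach is approached as far as the arm can. A call with a gripper value outside its range is refused whole. The fingers move at their own pace and stop on an object; "squeeze" is the grip in N (left out, the last holds). Time passes only in rows, so rows that repeat a pose let the fingers close. It gives the time, the measured TCP pose, the force and the opening at its end, in the units of the state.
- observe(): the state, without advancing time (a new reading comes with each control period).
- grab_frame(name): name is "scene" or "top" or "wrist"; returns a dict with "frame" (420x560x3 uint8, blue, green, red), "vfov" (degrees; the focal length in pixels is half the picture's height over the tangent of half this angle, whatever the lens; pixels are square), "cx", "cy" (the principal point, pixels), "origin" and "attitude" of the camera in the world. Camera axes: x right, y up, looking along -z (the intrinsics and any distortion apply to the point x, -y, -z); pixel columns grow to the right and rows downward; lengths in mm; the calibration is good to about 2 mm. A picture is of the moment at which its call begins. There is no depth.
- hand_in(): hands the job in, once; it reports no verdict.
The state is a dict: "t": time; "joint_pos": joint angles; "qvel": joint speeds; "effort": joint torques, N m; "tcp_pos": TCP position; "ee_rot": TCP orientation; "wrist_force": force on the tool from outside, world axes, zero at the start; "torque": the same for the moment, N m; "opening": finger opening in mm.
Only numpy, scipy, OpenCV 4.12 (cv2) and the standard library are available. Lean on these libraries where they do the work, as an engineer would, in place of code of your own. Each camera call takes 0.05 s, during which the arm holds its last target. There are 200 camera calls.

## Working session

There is one attempt and no reset: what is moved stays moved. The work goes in short steps, Python scripts to look and compute and a tool call to move; the robot and the scene stay as the last step left them, time stands still between calls to the robot, and variables do not carry over. Pictures are saved under pics/ and viewed, about 8 in all and at most 12, crops included, and the job is handed in when it is done.

Besides the shell and the picture viewer there is one more tool, called after "Emit:" in YAML: its name, and indented under it one key for each argument. apply_moves: Moves the arm, as the interface text tells. Its arguments: {"type":"object","properties":{"increments":{"type":"array","items":{"type":"array","items":{"type":"number"}}},"squeeze":{"type":"number"}},"required":["increments"]}

```bash
mkdir -p pics; ls; cat > h.py <<'E'
import numpy as np, cv2, pickle
from workcell import observe, grab_frame, hand_in
def snap(n,f):
    g=grab_frame(n); cv2.imwrite(f'pics/{f}.png',g['frame']); pickle.dump(g,open(f'pics/{f}.pkl','wb')); return g
E
python3 - <<'E'
from h import *
for n in("scene","top","wrist"):
    g=snap(n,n+'0'); print(n,{k:v for k,v in g.items() if k!='frame'})
print(observe())
a=[cv2.imread(f'pics/{n}0.png') for n in("scene","top")]
E
```

```text
pics
scene {'vfov': 42.91221492906484, 'cx': 284.5504060021944, 'cy': 205.13907166464244, 'origin': array([ 1101.05587899, -1005.80844193,  1285.0856417 ]), 'attitude': array([43.92099068,  0.49578223, 32.46100923])}
top {'vfov': 57.58278079341785, 'cx': 279.97072055728125, 'cy': 216.75026542461248, 'origin': array([ 449.26813449,  -81.97733505, 1143.42814338]), 'attitude': array([  2.46256686,  -0.95347118, -90.2119879 ])}
wrist {'vfov': 64.68460964551005, 'cx': 279.6226823805762, 'cy': 218.01137765328176, 'origin': array([ 247.12097519, -633.36626303,  373.41995827]), 'attitude': array([-17.96852382,   0.13871418, -75.3959702 ])}
{'t': 0.15, 'joint_pos': array([70.59750474, 33.02302313,  1.42311275, 82.37540234, -0.85979154,
       64.68683406, -3.23804122]), 'qvel': array([-0.06206467, -0.1669969 , -0.02570166, -0.09116279, -0.03386105,
        0.04170975,  0.0228793 ]), 'effort': array([ 4.55945104e-03, -7.66266060e+01,  2.25267984e+00, -2.86178559e+01,
        1.52889005e-02,  9.82198399e-03, -1.27375806e-06]), 'tcp_pos': array([ 170.08972186, -652.85799026,  230.62353258]), 'ee_rot': array([-87.71813523,  89.92529704, 106.88438283]), 'wrist_force': array([ 0.00467192, -0.67163959, -0.24185386]), 'torque': array([ 0.03838438, -0.06471627, -0.06523151]), 'opening': 85.42847923138275}
```

View pics/scene0.png

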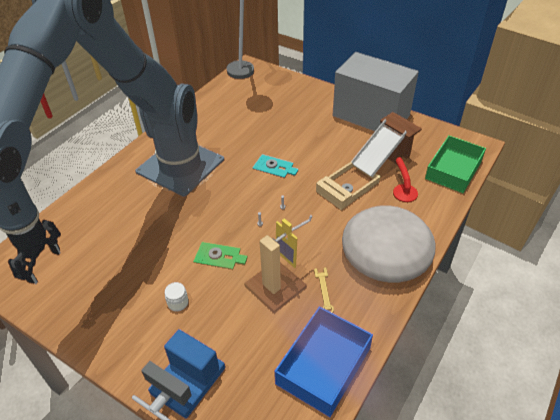

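View pics/top0.png

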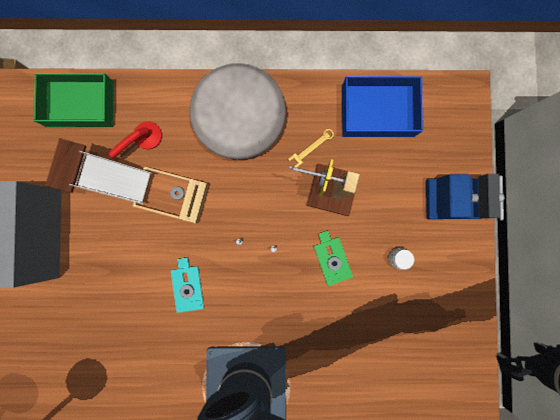

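Scene shows the peg stand at (270,265) with the yellow card at (287,240) on it; box at (350,185). The top view shows post (352,182), yellow card (328,176), peg tip (291,167), slot block (193,198). Card-shaped things: yellow at top (328,176), which is on the peg; green at (333,258); cyan at (187,285). Only the yellow one fits. I'll confirm it with enlarged crops.

```bash
cat >> h.py <<'E'
from scipy.spatial.transform import Rotation as Ro
def load(f): return pickle.load(open(f'pics/{f}.pkl','rb'))
def cam(g):
    R=Ro.from_euler('xyz',g['attitude'],degrees=True).as_matrix(); return np.array(g['origin']),R,210/np.tan(np.radians(g['vfov']/2))
def ray(g,u,v):
    o,R,f=cam(g); d=R@np.array([(u-g['cx'])/f,-(v-g['cy'])/f,-1]); return o,d/np.linalg.norm(d)
def onz(g,u,v,z):
    o,d=ray(g,u,v); return o+d*(z-o[2])/d[2]
def tri(a,ua,b,ub):
    o,d=ray(a,*ua);p,e=ray(b,*ub)
    s=np.linalg.lstsq(np.c_[d,-e],p-o,rcond=None)[0]; A=o+d*s[0];B=p+e*s[1]; return (A+B)/2,np.linalg.norm(A-B)
def proj(g,P):
    o,R,f=cam(g); q=R.T@(np.array(P)-o); return g['cx']+f*q[0]/-q[2], g['cy']-f*q[1]/-q[2]
def crop(g,x,y,w,h,k):
    c=cv2.resize(g['frame'][y:y+h,x:x+w],None,fx=k,fy=k,interpolation=cv2.INTER_CUBIC)
    for i in range(0,w,10): cv2.putText(c,str(x+i),(i*k,8),0,.3,(255,255,255),1); cv2.line(c,(i*k,10),(i*k,16),(255,255,255),1)
    for i in range(0,h,10): cv2.putText(c,str(y+i),(0,i*k+4),0,.3,(255,255,255),1); cv2.line(c,(18,i*k),(24,i*k),(255,255,255),1)
    return c
E
python3 - <<'E'
from h import *
s,t=load('scene0'),load('top0')
a=crop(t,280,145,90,75,8)[:, :400*2][:600]
cv2.imwrite('pics/c1.png',a)
b=crop(s,240,205,80,75,8); cv2.imwrite('pics/c2.png',b)
c=crop(t,125,155,95,75,8); cv2.imwrite('pics/c3.png',c)
E
```

```text
(no output)
```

View pics/c1.png

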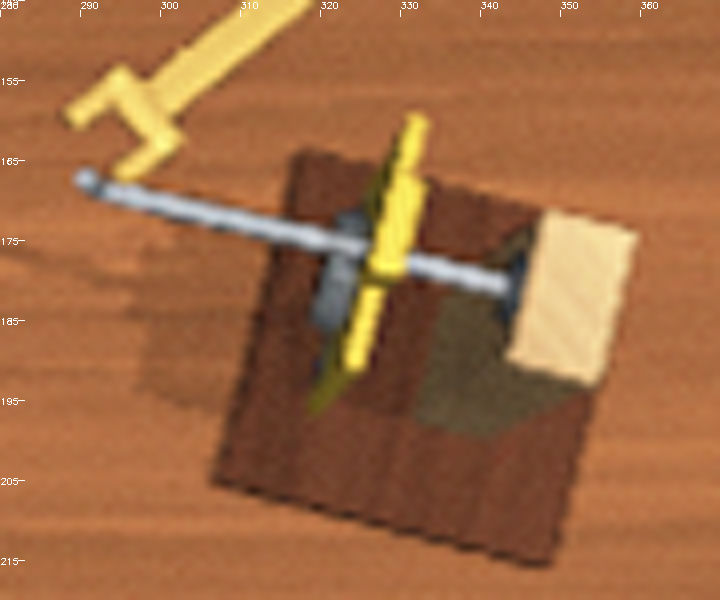

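View pics/c2.png

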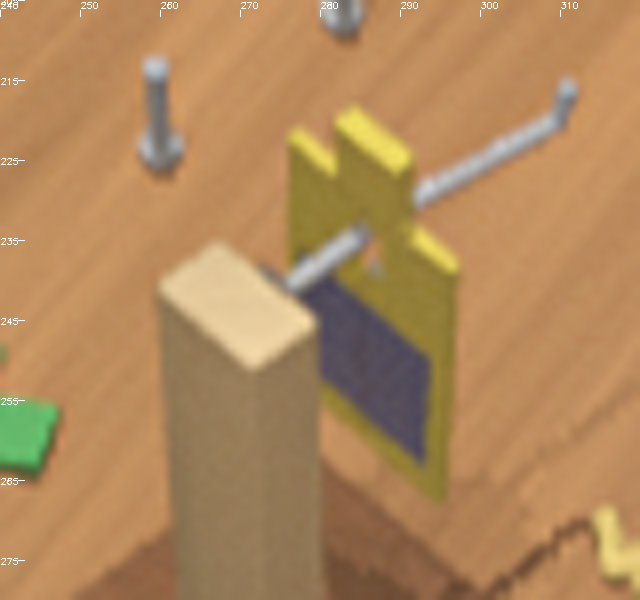

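View pics/c3.png

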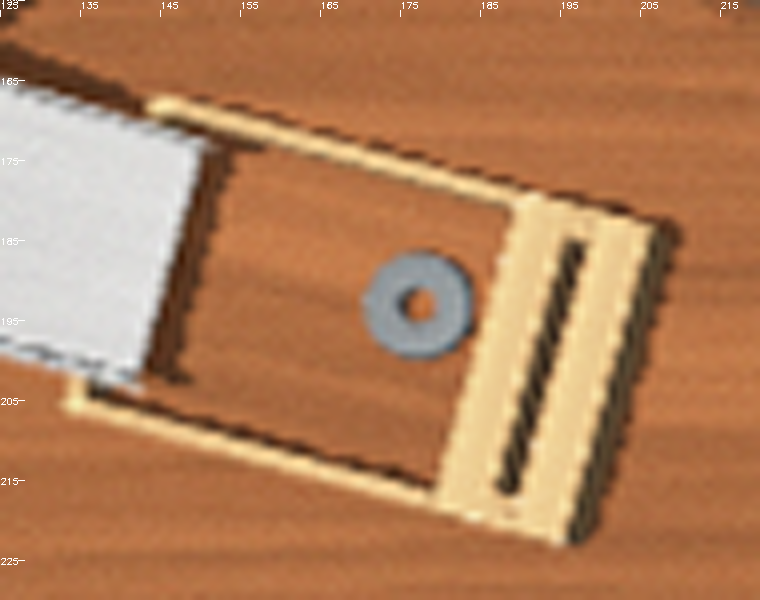

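c1/c2 confirm it: the yellow card with the grey ring on the tip side hangs on the peg (tab top at about (330,172) top view, (286,224) scene). Tip top is at scene (310.6,214.8) and top (290.2,166.8). c3 shows the slot from (196.8,185) to (188,216).

```bash
cat > m.py <<'E'
from h import *
np.set_printoptions(precision=1,suppress=True)
s,t=load('scene0'),load('top0')
T=lambda x,y:(280+x/8-.44,145+y/8-.44)
S=lambda x,y:(240+x/8-.44,205+y/8-.44)
B=lambda x,y:(125+x/8-.44,155+y/8-.44)
print('post top T'); P=[onz(t,*T(*p),212) for p in [(548,208),(637,235),(600,388),(508,358)]]; [print(p) for p in P]
print('post top S'); Q=[onz(s,*S(*p),212) for p in [(218,240),(318,320),(255,368),(160,290)]]; [print(p) for p in Q]
print('tri',tri(t,T(508,358),s,S(160,290)),tri(t,T(548,208),s,S(255,368)), tri(t,T(548,208),s,S(318,320)))
print('tip top',tri(t,T(85,176),s,S(568,80)))
print('root',onz(t,*T(505,284),200)); print('peg near',onz(t,*T(415,262),200))
print('tip z212 z200',onz(t,*T(85,176),212),onz(t,*T(85,176),180))
print('tab top T',[onz(t,*T(*p),240) for p in [(403,172),(427,180),(405,275),(370,270)]])
print('tab top S',[onz(s,*S(*p),240) for p in [(355,105),(335,120),(395,172),(413,150)]])
print('tabtri',tri(t,T(427,182),s,S(413,152)))
print('shoulder tri', tri(t,T(355,372),s,S(290,130)),tri(t,T(428,118),s,S(458,270)))
print('slot'); L=[onz(t,*B(*p),42) for p in [(570,240),(585,245),(515,495),(500,490)]];print(np.array(L),np.mean(L,0))
K=np.array([onz(t,*B(*p),42) for p in [(520,192),(655,228),(568,542),(435,500)]]);print(K,K.mean(0),[np.linalg.norm(K[i]-K[i-1]) for i in range(4)])
E
python3 m.py
```

```text
post top T
[ 602.5 -265.6  212. ]
[ 594.1 -292.9  212. ]
[ 546.9 -281.   212. ]
[ 556.2 -252.7  212. ]
post top S
[ 556.8 -255.   212. ]
[ 603.4 -266.3  212. ]
[ 597.1 -293.9  212. ]
[ 552.6 -283.   212. ]
tri (array([ 550.3, -262.8,  190.8]), np.float64(20.753385758701235)) (array([ 597. , -275.4,  193.8]), np.float64(21.136858572925732)) (array([ 602.8, -265.7,  211. ]), np.float64(0.36478325060849714))
tip top (array([ 614.1, -123.6,  202.7]), np.float64(0.1742138917116383))
root [ 580.7 -254.3  200. ]
peg near [ 587.6 -226.3  200. ]
tip z212 z200 [ 612.5 -123.2  212. ] [ 618.1 -124.6  180. ]
tab top T [array([ 608.7, -216.8,  240. ]), array([ 606.3, -224. ,  240. ]), array([ 577.9, -217.1,  240. ]), array([ 579.4, -206.7,  240. ])]
tab top S [array([ 576.7, -201.3,  240. ]), array([ 574.7, -210.5,  240. ]), array([ 603.7, -219.5,  240. ]), array([ 603.6, -208.2,  240. ])]
tabtri (array([ 606.7, -220. ,  251.7]), np.float64(7.3092201710895175))
shoulder tri (array([ 551.9, -204.8,  216.4]), np.float64(1.0565564180572091)) (array([ 631.1, -227.4,  215.4]), np.float64(3.256306645466988))
slot
[[590.3 142.   42. ]
 [588.4 136.6  42. ]
 [498.3 161.2  42. ]
 [500.1 166.6  42. ]] [544.3 151.6  42. ]
[[607.7 160.1  42. ]
 [594.6 111.5  42. ]
 [481.3 142.1  42. ]
 [496.6 189.8  42. ]] [545.  150.9  42. ] [np.float64(115.03735398138187), np.float64(50.359242215292404), np.float64(117.32552907150466), np.float64(50.0532436371039)]
```

```bash
cat >> h.py <<'E'
np.set_printoptions(precision=3,suppress=True)
def Rdown(a): # tool x down, tool y horizontal at angle a deg
    c,s=np.cos(np.radians(a)),np.sin(np.radians(a)); x=np.array([0,0,-1.]); y=np.array([c,s,0]); return np.c_[x,y,np.cross(x,y)]
def go(p,a):
    o=observe(); R=Ro.from_euler('xyz',o['ee_rot'],degrees=True).as_matrix()
    print('t',round(o['t'],2),'tcp',o['tcp_pos'],'yaw',np.degrees(np.arctan2(R[1,1],R[0,1])),'F',o['wrist_force'],'open',o['opening'])
    print('cm',R.T@(np.array(p)-o['tcp_pos'])/10,'rad',Ro.from_matrix(R.T@Rdown(a)).as_rotvec())
E
python3 - <<'E'
from h import *
o=observe(); R=Ro.from_euler('xyz',o['ee_rot'],degrees=True).as_matrix(); g=load('wrist0')
print(R); print('cam in tool',R.T@(g['origin']-o['tcp_pos'])); print(R.T@cam(g)[1])
for a in (75,-105): go([650,-180,300],a)
t=load('top0');T=lambda x,y:(280+x/8-.44,145+y/8-.44)
b=[onz(t,*T(*p),15)[:2] for p in [(298,150),(213,484),(548,565)]]; print(b,[np.degrees(np.arctan2(*(b[i+1]-b[i])[::-1])) for i in (0,1)])
E
```

```text
[[-0.     0.252 -0.968]
 [ 0.001 -0.968 -0.252]
 [-1.    -0.001  0.   ]]
cam in tool [-142.801    0.372  -79.45 ]
[[ 0.001  0.308 -0.951]
 [ 1.    -0.     0.001]
 [-0.    -0.951 -0.308]]
t 0.15 tcp [ 170.09  -652.858  230.624] yaw -75.3974838769429 F [ 0.005 -0.672 -0.242] open 85.42847923138275
cm [ -6.897 -33.668 -58.362] rad [-2.625 -0.002  0.001]
t 0.15 tcp [ 170.09  -652.858  230.624] yaw -75.3974838769429 F [ 0.005 -0.672 -0.242] open 85.42847923138275
cm [ -6.897 -33.668 -58.362] rad [0.517 0.    0.001]
[array([ 656.745, -211.281]), array([ 532.178, -178.761]), array([ 501.778, -302.9  ])] [np.float64(165.36858403084403), np.float64(-103.76021786823289)]
```

```bash
python3 -c "
from h import *
go([598,-190,330],-104.5)"
```

```text
t 0.15 tcp [ 170.09  -652.858  230.624] yaw -75.3974838769429 F [ 0.005 -0.672 -0.242] open 85.42847923138275
cm [ -9.896 -34.015 -53.077] rad [0.508 0.    0.001]
```

Emit:
apply_moves:
  increments:
    - [0, -9.9, 0, 0, 0, 0, 0]
    - [0, -9.9, -10, -15, 0.15, 0, 0]
    - [0, -9.9, -20, -30, 0.3, 0, 0]
    - [0, -9.9, -34, -53.1, 0.508, 0, 0]
    - [0, -9.9, -34, -53.1, 0.508, 0, 0]
    - [0, -9.9, -34, -53.1, 0.508, 0, 0]
    - [0, -9.9, -34, -53.1, 0.508, 0, 0]
    - [0, -9.9, -34, -53.1, 0.508, 0, 0]
    - [0, -9.9, -34, -53.1, 0.508, 0, 0]
    - [0, -9.9, -34, -53.1, 0.508, 0, 0]
    - [0, -9.9, -34, -53.1, 0.508, 0, 0]
    - [0, -9.9, -34, -53.1, 0.508, 0, 0]

```text
t: 1.65
tcp_pos: [601.1, -184.4, 329.1]
ee_rot: [-70.6, 89.8, 95.3]
wrist_force: [0.2, 0.1, -1.0]
opening: 85.4
```

Emit:
apply_moves:
  increments:
    - [0, 0, 0, 0, 0, 0, 0]
    - [0, 0, 0, 0, 0, 0, 0]

```text
t: 1.9
tcp_pos: [600.4, -185.3, 329.0]
ee_rot: [-61.9, 89.8, 103.9]
wrist_force: [0.2, -0.3, -0.3]
opening: 85.3
```

```bash
python3 -c "
from h import *
snap('wrist','w1')
go([677,-211,318],-104.5)"
```

```text
t 1.95 tcp [ 600.203 -185.767  329.121] yaw -104.16315126552018 F [ 1.064 -0.383  0.235] open 85.59998619401595
cm [ 1.096  0.571 -8.066] rad [0.006 0.002 0.003]
```

Emit:
apply_moves:
  increments:
    - [0, 0.5, 0.5, -4, 0, -0.16, 0]
    - [0, 1, 0.5, -8, 0, -0.33, 0]
    - [0, 1, 0.5, -8, 0, -0.5, 0]
    - [0, 1, 0.5, -8, 0, -0.5, 0]
    - [0, 1, 0.5, -8, 0, -0.5, 0]

```text
t: 2.58
tcp_pos: [681.0, -204.1, 340.8]
ee_rot: [0.6, 70.5, 166.0]
wrist_force: [0.0, 0.1, 0.4]
opening: 85.3
```

```bash
python3 -c "
from h import *
g=snap('wrist','w2')
print(observe()['tcp_pos'])
a=cv2.resize(load('w1')['frame'],(400,300));b=g['frame'][:,:]
M=(600,-190,200)
for k in('w1','w2'): print(proj(load(k),(580,-254,200)),proj(load(k),(614,-124,203)))
"
```

```text
[ 681.416 -203.277  343.974]
(np.float64(363.8764519507375), np.float64(211.55517200311044)) (np.float64(206.09492016957245), np.float64(210.94380930216144))
(np.float64(354.54538556492685), np.float64(231.57135177461242)) (np.float64(216.5901554179726), np.float64(233.62088655260442))
```

View pics/w1.png

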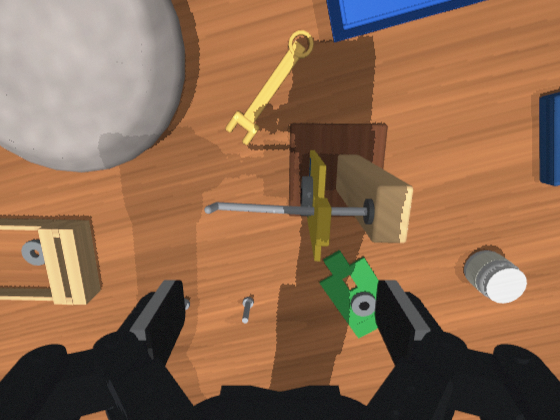

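View pics/w2.png

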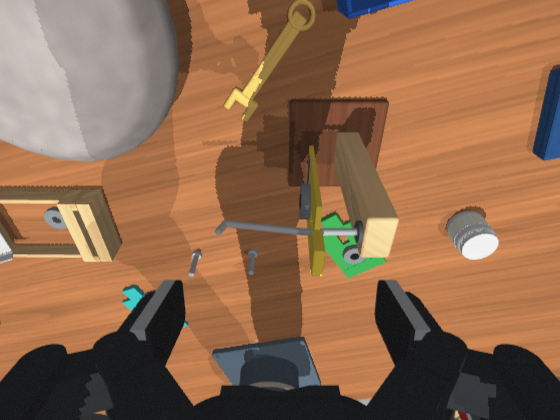

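w1: peg from (368,211) to tip end (209,209), card edge-on at (319,205), post top at (405,215). w2 has the same from a tilted view: tip end (219,231), elbow about (225,224). I'll enlarge both to get heights.

```bash
python3 - <<'E'
from h import *
w1,w2=load('w1'),load('w2')
a=crop(w1,200,187,100,36,8);b=crop(w2,210,207,100,38,8)
cv2.imwrite('pics/c4.png',np.vstack([a,b]))
for g,cols in((w1,list(range(206,302,8))+list(range(333,362,6))),(w2,list(range(218,308,8))+list(range(328,356,6)))):
    f=g['frame'].astype(int)
    m=(f[:,:,2]-f[:,:,0]<25)&(f.sum(2)>200)
    for c in cols:
        r=np.where(m[190:245,c])[0]+190
        print(c,(r.min(),r.max(),len(r)) if len(r) else None,end='; ')
    print()
E
```

```text
206 (np.int64(207), np.int64(212), 6); 214 (np.int64(203), np.int64(210), 8); 222 (np.int64(203), np.int64(209), 7); 230 (np.int64(203), np.int64(209), 7); 238 (np.int64(204), np.int64(210), 7); 246 (np.int64(204), np.int64(210), 7); 254 (np.int64(204), np.int64(211), 8); 262 (np.int64(205), np.int64(211), 7); 270 (np.int64(206), np.int64(212), 7); 278 (np.int64(206), np.int64(212), 7); 286 (np.int64(206), np.int64(212), 7); 294 (np.int64(206), np.int64(213), 8); 333 (np.int64(207), np.int64(215), 9); 339 (np.int64(207), np.int64(215), 9); 345 (np.int64(207), np.int64(215), 9); 351 (np.int64(207), np.int64(215), 9); 357 (np.int64(207), np.int64(215), 9); 
218 (np.int64(227), np.int64(233), 7); 226 (np.int64(220), np.int64(226), 7); 234 (np.int64(221), np.int64(227), 7); 242 (np.int64(222), np.int64(228), 7); 250 (np.int64(223), np.int64(229), 7); 258 (np.int64(224), np.int64(230), 7); 266 (np.int64(224), np.int64(231), 8); 274 (np.int64(225), np.int64(231), 7); 282 (np.int64(226), np.int64(232), 7); 290 (np.int64(227), np.int64(233), 7); 298 (np.int64(228), np.int64(233), 6); 306 (np.int64(190), np.int64(234), 34); 328 (np.int64(218), np.int64(244), 27); 334 (np.int64(215), np.int64(244), 30); 340 (np.int64(221), np.int64(244), 19); 346 (np.int64(224), np.int64(244), 14); 352 (np.int64(228), np.int64(244), 17);
```

View pics/c4.png

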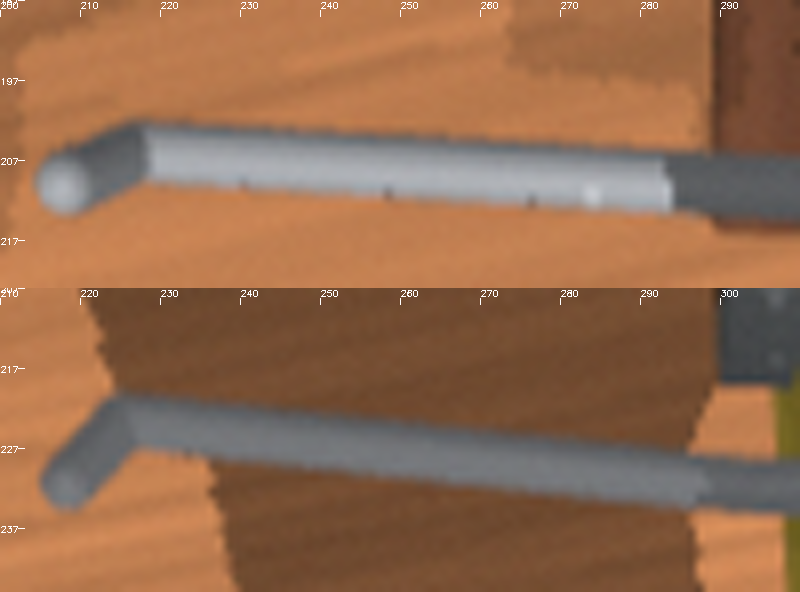

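```bash
python3 - <<'E'
from h import *
w1,w2=load('w1'),load('w2')
P={}
for n,a,b in(('ball',(207.3,209.3),(217.9,230.9)),('elbow',(216.2,205.3),(225.6,223.1)),('bend',(283,209.3),(297,231.2)),('root',(362,211),(354,231.5))):
    P[n],e=tri(w1,a,w2,b); print(n,P[n],e)
print('root1',onz(w1,362,211,200),onz(w1,333,211,200),onz(w1,294,209.5,200))
d=P['elbow']-P['bend'];print(np.degrees(np.arctan2(d[1],d[0])),np.arctan2(d[2],np.hypot(*d[:2])),np.linalg.norm(d))
# card edge / tab in w1
g=w1;f=cv2.cvtColor(g['frame'],cv2.COLOR_BGR2HSV)
m=(f[:,:,0]>22)&(f[:,:,0]<32)&(f[:,:,1]>150)
for r in range(150,264,6):
    c=np.where(m[r,300:345])[0]+300; print(r,(c.min(),c.max()) if len(c) else None,end='; ')
o,R,fl=cam(w1);print(o)
go([0,0,0],-104.5)
E
```

```text
ball [ 614.247 -124.621  199.401] 0.5011907822030358
elbow [ 613.026 -130.221  187.471] 1.1088716533647205
bend [ 599.228 -193.989  204.562] 12.727430578965189
root [ 580.961 -252.942  200.609] 1.0410340191204341
root1 [ 580.879 -252.529  200.   ] [ 586.888 -228.494  200.   ] [ 596.279 -196.448  200.   ]
77.79101620867395 -0.2562083092860075 67.44485949994882
150 None; 156 (np.int64(310), np.int64(318)); 162 (np.int64(311), np.int64(322)); 168 (np.int64(311), np.int64(325)); 174 (np.int64(311), np.int64(325)); 180 (np.int64(313), np.int64(324)); 186 (np.int64(313), np.int64(324)); 192 (np.int64(314), np.int64(323)); 198 (np.int64(313), np.int64(324)); 204 (np.int64(313), np.int64(329)); 210 (np.int64(315), np.int64(330)); 216 (np.int64(311), np.int64(330)); 222 (np.int64(308), np.int64(329)); 228 (np.int64(309), np.int64(329)); 234 (np.int64(310), np.int64(328)); 240 (np.int64(311), np.int64(328)); 246 (np.int64(312), np.int64(320)); 252 (np.int64(313), np.int64(319)); 258 (np.int64(314), np.int64(319)); [ 677.679 -205.567  471.692]
t 2.62 tcp [ 681.416 -203.277  343.974] yaw -104.48085297840555 F [0.283 0.386 2.176] open 85.2626027990601
cm [55.815 -2.73  55.829] rad [-0.     0.335 -0.003]
```

```bash
python3 -c "
from h import *
go([592,-215,290],-104.6)"
```

```text
t 2.62 tcp [ 681.416 -203.277  343.974] yaw -104.48085297840555 F [0.283 0.386 2.176] open 85.2626027990601
cm [7.852 3.357 6.126] rad [ 0.002  0.335 -0.003]
```

Emit:
apply_moves:
  increments:
    - [120, 0, 1, 0, 0, 0.16, 0]
    - [120, 2, 2, 3, 0, 0.335, -0.003]
    - [120, 7.85, 3.36, 6.1, 0.002, 0.335, -0.003]
    - [120, 7.85, 3.36, 6.1, 0.002, 0.335, -0.003]
    - [120, 7.85, 3.36, 6.1, 0.002, 0.335, -0.003]
    - [120, 7.85, 3.36, 6.1, 0.002, 0.335, -0.003]
    - [120, 7.85, 3.36, 6.1, 0.002, 0.335, -0.003]
    - [120, 7.85, 3.36, 6.1, 0.002, 0.335, -0.003]

```text
t: 3.62
tcp_pos: [593.1, -215.4, 290.0]
ee_rot: [152.0, 89.9, -42.6]
wrist_force: [0.1, 0.4, 0.0]
opening: 44.9
```

```bash
python3 - <<'E'
from h import *
g=snap('wrist','w3'); go([592,-215,215],-104.6)
for p in [(592.4,-215,246.5),(614,-124.6,202),(581,-252.6,200)]: print(proj(g,p))
cv2.imwrite('pics/c5.png',cv2.resize(g['frame'][100:420,130:450],None,fx=1.8,fy=1.8))
E
```

```text
t 3.67 tcp [ 592.832 -215.277  289.907] yaw -104.60686209039089 F [-0.681 -0.543  0.162] open 45.31950220682541
cm [ 7.491 -0.009  0.092] rad [-0.    -0.001 -0.   ]
(np.float64(279.2114775121919), np.float64(249.02024760897325))
(np.float64(153.58799916180035), np.float64(227.43368153035354))
(np.float64(332.0781615977432), np.float64(226.1573218961884))
```

View pics/c5.png

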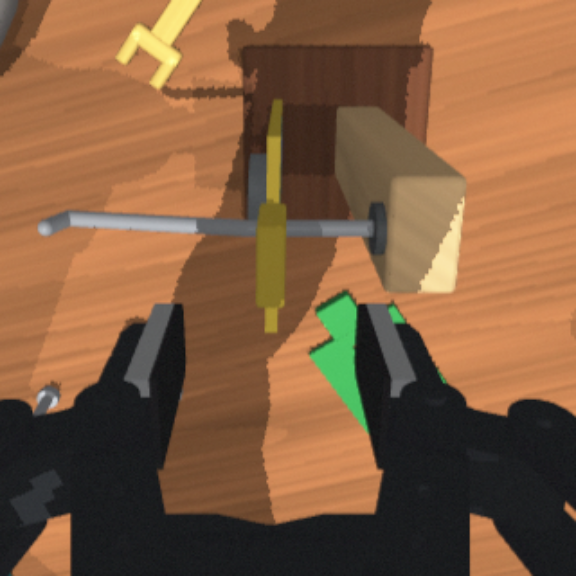

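```bash
python3 - <<'E'
from h import *
g=load('w3'); n=np.array([.968,-.252]); C=np.array([592.4,-215])
for l,z in((15,246.5),(-15,246.5),(15,216.5),(-40,216.5),(40,216.5)):
    u,v=proj(g,[*(C+l*n),z]); print(l,z,(u-130)*1.8,(v-100)*1.8)
f=cv2.cvtColor(g['frame'],cv2.COLOR_BGR2HSV)
for r in range(205,290,4):
    c=np.where((f[r,260:300,0]>20)&(f[r,260:300,0]<34)&(f[r,260:300,1]>150))[0]+260
    print(r,c.min() if len(c) else 0,c.max() if len(c) else 0,g['frame'][r,280],end='; ')
E
```

```text
15 246.5 268.55788714893333 226.3989352474313
-15 246.5 268.60241376441434 308.2034419379892
15 216.5 268.70648880656034 200.22936710648747
-40 216.5 268.76558145345996 329.65978599719534
40 216.5 268.67659616971594 134.7556286379458
205 278 284 [ 53 150 174]; 209 278 284 [ 55 149 174]; 213 278 287 [ 37 105 121]; 217 274 288 [ 34  99 115]; 221 274 288 [ 35 100 116]; 225 273 288 [ 37 104 122]; 229 273 288 [ 38 114 132]; 233 273 288 [ 39 114 132]; 237 272 288 [ 40 114 131]; 241 272 288 [ 42 117 134]; 245 272 287 [ 42 116 135]; 249 273 287 [ 39 113 133]; 253 272 287 [ 41 115 133]; 257 272 287 [ 44 116 135]; 261 272 287 [ 38 113 130]; 265 272 287 [ 40 114 131]; 269 273 287 [ 39 112 129]; 273 277 283 [ 53 147 172]; 277 277 283 [ 54 147 172]; 281 277 283 [ 55 149 172]; 285 0 0 [ 49  89 124]; 289 0 0 [ 52  81 121];
```

The crop shows tab at full-frame u 272–287, v 214–270, square between the open fingers and within 1 mm of prediction. The window above the peg is clear of the fingertips, so I'll descend and close gently.

Emit:
apply_moves:
  increments:
    - [120, 3, 0, 0.05, 0, 0, 0]
    - [120, 6, 0, 0.05, 0, 0, 0]
    - [120, 7.5, 0, 0.05, 0, 0, 0]
    - [120, 7.5, 0, 0.05, 0, 0, 0]
    - [160, 7.5, 0, 0.05, 0, 0, 0]
    - [190, 7.5, 0, 0.05, 0, 0, 0]
    - [205, 7.5, 0, 0.05, 0, 0, 0]
    - [215, 7.5, 0, 0.05, 0, 0, 0]
    - [225, 7.5, 0, 0.05, 0, 0, 0]
    - [235, 7.5, 0, 0.05, 0, 0, 0]
    - [255, 7.5, 0, 0.05, 0, 0, 0]
    - [255, 7.5, 0, 0.05, 0, 0, 0]
  squeeze: 30

```text
t: 5.18
tcp_pos: [592.5, -215.2, 215.0]
ee_rot: [160.9, 89.9, -33.7]
wrist_force: [0.1, 1.2, 0.5]
opening: 9.9
```

```bash
python3 - <<'E'
from h import *
go([592,-215,218],-104.6); print(observe()['torque'])
E
```

```text
t 5.17 tcp [ 592.491 -215.158  215.001] yaw -104.60281418047273 F [0.141 1.161 0.49 ] open 9.85270822119946
cm [-0.3   -0.003  0.051] rad [-0.    -0.001 -0.   ]
[ 0.139  0.021 -0.019]
```

Emit:
apply_moves:
  increments:
    - [255, 0, 0, 0, 0, 0, 0]
    - [255, -0.1, 0, 0, 0, 0, 0]
    - [255, -0.2, 0, 0, 0, 0, 0]
    - [255, -0.3, 0, 0, 0, 0, 0]
    - [255, -0.3, 0, 0, 0, 0, 0]
    - [255, -0.3, 0, 0, 0, 0, 0]
  squeeze: 60

```text
t: 5.92
tcp_pos: [592.4, -215.2, 218.0]
ee_rot: [159.7, 90.0, -34.9]
wrist_force: [-0.3, 0.3, -0.9]
opening: 9.0
```

```bash
python3 - <<'E'
from h import *
for _ in range(3): g=snap('wrist','w4'); print(observe()['wrist_force'])
go([592,-215,218],-104.6); print(observe()['torque'])
f=cv2.cvtColor(g['frame'],cv2.COLOR_BGR2HSV)
c=crop(g,120,190,160,60,5); cv2.imwrite('pics/c6.png',c)
E
```

```text
[ 1.011 -0.253 -1.513]
[ 0.152  0.243 -1.09 ]
[-0.585 -0.113 -1.727]
t 6.08 tcp [ 592.431 -215.157  217.942] yaw -104.6063647146552 F [-0.585 -0.113 -1.727] open 9.11428220598943
cm [-0.006 -0.004  0.046] rad [-0.    -0.001 -0.   ]
[ 0.008 -0.006 -0.009]
```

View pics/w4.png

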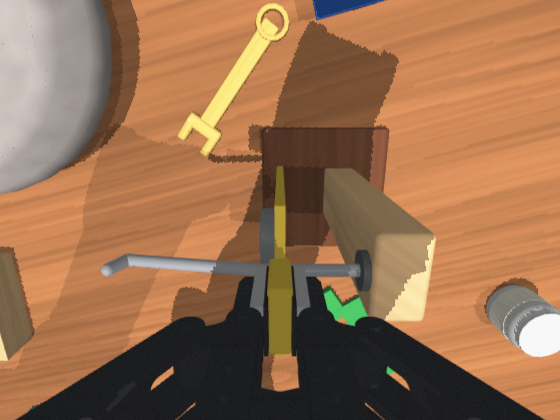

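```bash
python3 - <<'E'
from h import *
g=load('w4'); r=onz(g,357,270.5,200); b=onz(g,107,269,199.2); e=onz(g,130,262,187.3)
print(r,b,e,[np.degrees(np.arctan2(*(q-r)[1::-1])) for q in (b,e)],np.linalg.norm(b-r))
d=(b-r)/np.linalg.norm(b-r); n=np.array([d[1],-d[0],0])
for u,v,z,l in((280.5,167,219.5,40),(280,353,249.5,-15)):
    q=onz(g,u,v,z); print('lat',(q-r)@n-l,'s',(q-r)@d)
f=g['frame']; 
for u in (200,340):
    print(u,[tuple(f[v,u]) for v in range(258,282,2)])
E
```

```text
[ 579.786 -254.893  200.   ] [ 614.169 -124.614  199.2  ] [ 610.906 -131.086  187.3  ] [np.float64(75.21559274453762), np.float64(75.89042302100574)] 134.74226634646217
lat 18.716696810046898 s 41.26491370674146
lat 2.835445765901934 s 41.05510543800155
200 [(np.uint8(91), np.uint8(135), np.uint8(200)), (np.uint8(106), np.uint8(103), np.uint8(101)), (np.uint8(145), np.uint8(141), np.uint8(139)), (np.uint8(171), np.uint8(167), np.uint8(163)), (np.uint8(190), np.uint8(184), np.uint8(180)), (np.uint8(199), np.uint8(195), np.uint8(190)), (np.uint8(196), np.uint8(190), np.uint8(187)), (np.uint8(104), np.uint8(137), np.uint8(188)), (np.uint8(84), np.uint8(131), np.uint8(198)), (np.uint8(85), np.uint8(132), np.uint8(198)), (np.uint8(80), np.uint8(125), np.uint8(194)), (np.uint8(85), np.uint8(134), np.uint8(204))]
340 [(np.uint8(93), np.uint8(143), np.uint8(217)), (np.uint8(93), np.uint8(144), np.uint8(217)), (np.uint8(96), np.uint8(147), np.uint8(222)), (np.uint8(92), np.uint8(98), np.uint8(107)), (np.uint8(101), np.uint8(98), np.uint8(96)), (np.uint8(107), np.uint8(104), np.uint8(102)), (np.uint8(115), np.uint8(111), np.uint8(109)), (np.uint8(107), np.uint8(103), np.uint8(102)), (np.uint8(103), np.uint8(100), np.uint8(99)), (np.uint8(99), np.uint8(110), np.uint8(130)), (np.uint8(95), np.uint8(145), np.uint8(217)), (np.uint8(87), np.uint8(135), np.uint8(204))]
```

Emit:
apply_moves:
  increments:
    - [255, 0, 0, 0.1, 0, 0, 0]
    - [255, 0, 0, 0.18, 0, 0, 0]
    - [255, 0, -0.6, 0.18, 0, 0, 0]
    - [255, 0, -1.2, 0.18, 0, 0, 0]
    - [255, 0, -1.8, 0.18, 0, 0, 0]
    - [255, 0, -2.4, 0.18, 0, 0, 0]
    - [255, 0, -3, 0.18, 0, 0, 0]
    - [255, 0, -3.6, 0.18, 0, 0, 0]
    - [255, 0, -4.2, 0.18, 0, 0, 0]
    - [255, 0, -4.8, 0.18, 0, 0, 0]
    - [255, 0, -5.4, 0.18, 0, 0, 0]
    - [255, 0, -5.4, 0.18, 0, 0, 0]

```text
t: 7.58
tcp_pos: [604.5, -161.7, 217.9]
ee_rot: [170.4, 90.0, -24.2]
wrist_force: [-0.4, 0.2, -1.6]
opening: 9.0
```

```bash
python3 - <<'E'
from h import *
F=[]
for _ in range(4): g=snap('wrist','w5'); o=observe(); F.append(np.r_[o['wrist_force'],o['torque']])
print(np.mean(F,0))
go([592+.252*120-1.8,-215+.968*120+.5,218],-104.6)
E
```

```text
[ 0.121  0.08  -0.952  0.017  0.018  0.011]
t 7.78 tcp [ 604.196 -162.817  217.981] yaw -104.63078807666056 F [ 0.112  0.143 -0.87 ] open 9.15176309727225
cm [-0.005 -6.649  0.057] rad [-0.001 -0.001 -0.001]
```

View pics/w5.png

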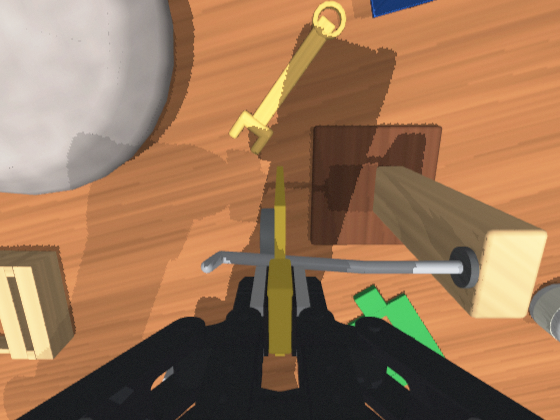

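Eleven pictures viewed. The card is free at mid-outer section, with only its weight (−1 N) on the wrist; tip ball at (208,267). I'll continue toward the tip in checked steps.

Emit:
apply_moves:
  increments:
    - [255, 0, -0.5, 0.05, 0, 0, 0]
    - [255, 0, -1, 0.05, 0, 0, 0]
    - [255, 0, -1.5, 0.05, 0, 0, 0]
    - [255, 0, -2, 0.05, 0, 0, 0]
    - [255, 0, -2.4, 0.05, 0, 0, 0]
    - [255, 0, -2.8, 0.05, 0, 0, 0]
    - [255, 0, -2.8, 0.05, 0, 0, 0]

```text
t: 8.65
tcp_pos: [610.9, -135.1, 217.9]
ee_rot: [150.4, 90.0, -44.2]
wrist_force: [-0.5, 0.1, -1.4]
opening: 9.1
```

```bash
python3 - <<'E'
from h import *
F=[]
for _ in range(4): g=snap('wrist','w6'); o=observe(); F.append(np.r_[o['wrist_force'],o['torque']])
print(np.mean(F,0))
go([592+.252*120-1.8,-215+.968*120+.5,218],-104.6)
E
```

```text
[ 0.     0.152 -1.452 -0.021  0.006  0.01 ]
t 8.85 tcp [ 610.719 -135.863  217.984] yaw -104.64967539655079 F [ 0.624  0.175 -1.62 ] open 9.470544594228208
cm [-0.004 -3.876  0.009] rad [-0.001 -0.001 -0.001]
```

Emit:
apply_moves:
  increments:
    - [255, 0, -0.3, 0, 0, 0, 0]
    - [255, 0, -0.6, 0, 0, 0, 0]
    - [255, 0, -0.9, 0, 0, 0, 0]
    - [255, 0, -0.9, 0, 0, 0, 0]

```text
t: 9.35
tcp_pos: [613.1, -126.7, 217.9]
ee_rot: [144.6, 89.9, -50.0]
wrist_force: [0.3, -0.1, 0.2]
opening: 8.8
```

```bash
python3 - <<'E'
from h import *
F=[]
for _ in range(4): g=snap('wrist','w7'); o=observe(); F.append(np.r_[o['wrist_force'],o['torque']])
print(np.mean(F,0))
go([592+.252*130-1.8,-215+.968*130+.5,218],-104.6)
E
```

```text
[-0.102 -0.033 -1.183 -0.     0.013 -0.006]
t 9.55 tcp [ 612.931 -127.3    218.009] yaw -104.65885134078533 F [-0.314  0.29  -1.233] open 8.880664023673216
cm [-0.002 -3.992  0.008] rad [-0.001 -0.001 -0.001]
```

Emit:
apply_moves:
  increments:
    - [255, 0, -0.3, 0, 0, 0, 0]
    - [255, 0, -0.6, 0, 0, 0, 0]
    - [255, 0, -0.9, 0, 0, 0, 0]
    - [255, 0, -1.2, 0, 0, 0, 0]
    - [255, 0, -1.5, 0, 0, 0, 0]
    - [255, 0, -2, 0, 0, 0, 0]
    - [255, 0, -3, 0, 0, 0, 0]
    - [255, 0, -4, 0, 0, 0, 0]
    - [255, 0, -4.5, 0, 0, 0, 0]
    - [255, 0, -4.5, 0, 0, 0, 0]
    - [255, 0, -4.5, 0, 0, 0, 0]

```text
t: 10.92
tcp_pos: [624.2, -84.2, 218.0]
ee_rot: [128.2, 89.9, -66.5]
wrist_force: [-0.0, 0.2, -1.6]
opening: 9.7
```

```bash
python3 - <<'E'
from h import *
F=[]
for _ in range(4): g=snap('wrist','w8'); o=observe(); F.append(np.r_[o['wrist_force'],o['torque']])
t=snap('top','t8')
print(np.mean(F,0))
# slot in wrist view, predicted
s=np.array([544.4,151.3]);d=np.array([-.965,.263])
for k in(-48,48): print(proj(g,[*(s+k*d),42]))
go([544.4,151.3,260],-105)
E
```

```text
[-0.396 -0.037 -1.646 -0.009 -0.005  0.002]
(np.float64(86.34636634000745), np.float64(275.84025125693324))
(np.float64(100.39324352752385), np.float64(350.0840924851946))
t 11.18 tcp [624.267 -84.053 218.019] yaw -104.68116680607959 F [ 0.548  0.124 -0.227] open 8.988988904530489
cm [ -4.228 -20.739  13.687] rad [ 0.006 -0.001 -0.001]
```

```bash
python3 - <<'E'
from h import *
go([530,92,225],-105)
E
```

```text
t 11.18 tcp [624.267 -84.053 218.019] yaw -104.68116680607959 F [ 0.548  0.124 -0.227] open 8.988988904530489
cm [ -0.723 -14.641  13.58 ] rad [ 0.006 -0.001 -0.001]
```

Emit:
apply_moves:
  increments:
    - [255, -0.7, -3, 2, 0, 0, 0]
    - [255, -0.7, -6, 5, 0, 0, 0]
    - [255, -0.7, -9, 8, 0, 0, 0]
    - [255, -0.7, -12, 11, 0, 0, 0]
    - [255, -0.7, -14.6, 13.6, 0.006, 0, 0]
    - [255, -0.7, -14.6, 13.6, 0.006, 0, 0]
    - [255, -0.7, -14.6, 13.6, 0.006, 0, 0]
    - [255, -0.7, -14.6, 13.6, 0.006, 0, 0]

```text
t: 12.18
tcp_pos: [530.2, 90.4, 224.9]
ee_rot: [143.2, 89.9, -51.9]
wrist_force: [-0.6, -0.2, -0.5]
opening: 8.9
```

```bash
python3 - <<'E'
from h import *
snap('wrist','w9');g=snap('wrist','w9');t=snap('top','t9')
s=np.array([544.4,151.3]);d=np.array([-.965,.263])
for k in(-48,48): print(proj(g,[*(s+k*d),42]))
a=g['frame'][140:420,60:360]; b=t['frame'][150:250,125:245]
a=crop(g,90,150,200,200,4)[:, :560]
cv2.imwrite('pics/c7.png',cv2.resize(g['frame'],(700,525)))
go([0,0,0],-105)
f=cv2.cvtColor(g['frame'],cv2.COLOR_BGR2GRAY)
np.save('pics/w9g.npy',f)
for v in range(200,360,10): print(v,f[v,120:280:4])
E
```

```text
(np.float64(214.99160112036668), np.float64(147.3473250235109))
(np.float64(220.2647763124153), np.float64(239.90312278105716))
t 12.32 tcp [530.015  90.733 224.735] yaw -105.11574503872035 F [-0.282  0.498 -1.089] open 8.844039732514965
cm [22.446 22.555 48.826] rad [-0.002 -0.001 -0.001]
200 [124 122 123 123 122 122 124 122 123 124 122 119 120 122 120 122 120 120
 119 205 204 198 196 195  90  47 203 206 200 196 198  88  60 117 118 127
 138 137 138  96]
210 [128 128 128 129 127 128 129 130 129 129 130 129 130 127 129 128 129 131
 129 203 208 202 197 199  89  52 201 207 201 197 199  87  66 125 126 143
  66  66  65 143]
220 [116 117 117 117 118 119 119 119 117 116 118 119 118 115 117 121 119 121
 120 196 206 200 197 199  90  73 198 229 226 198 199  87  75 132 131  89
  73  74  70 144]
230 [101 116  98 119 118  95 119 119  96 119 118  99 119 117  98 121  95 100
 119 161 205 202 210 224  96  85 207 228 225 198 200  95  84 138 131  82
  77  76  76 143]
240 [ 90  93  90  93  92  93  91  92  91  95  92  94  92  94  94  94  93  94
  95  93 202 202 220 224 176 171 154 227 226 223 224  95 139
[... 1178 characters left out ...]
27  26 104
  25  69 109 109]
320 [146 147 146 131 132 135 136 130 122 122 128 125 127 127  65  22  27  20
  28  26  28 130 148 153 154 153  96  26  28  24  29  31  26  27  24  27
  29  59 106 108]
330 [144 148 145 129 128 128 129 136 142 141  49  28  25  26  26  28  28  26
  27  28  22  24  26  26  27  29  31  24  29  26  23  31  27  23  28  24
  25  59 109 107]
340 [156 135 132 133 136 134  33  29  24  25  27  26  24  25  30  26  22  29
  30  24  25  23  25  26  23  28  27  28  24  24  25  25  26  27  27  28
  26  40 107 106]
350 [146 128  31  26  29  27  24  24  25  25  24  26  27  25  27  26  24  27
  27  26  27  31  29  24  28  26  26  28  24  26  25  26  27  25  24  29
  31  60 108 108]
```

```bash
python3 - <<'E'
from h import *
g=load('w9'); f=cv2.cvtColor(g['frame'],cv2.COLOR_BGR2GRAY).astype(float)
for v in range(140,244,6): print(v,f[v,206:230].astype(int))
L=[];Rr=[]
for v in range(152,232,4):
    row=f[v]
    l=next(u for u in range(208,226) if row[u]>150>=row[u+1]); l+= (row[l]-150)/(row[l]-row[l+1])
    r=next(u for u in range(int(l)+2,235) if row[u]<=150<row[u+1]); r+=(150-row[r])/(row[r+1]-row[r])
    A=onz(g,l,v,42);B=onz(g,r,v,42); L.append(A);Rr.append(B)
L=np.array(L);Rr=np.array(Rr);M=(L+Rr)/2
print(np.c_[M[::4,:2],np.linalg.norm(L-Rr,axis=1)[::4]])
p=np.polyfit(M[:,0],M[:,1],1); print('slot dir',np.degrees(np.arctan(p[0]))," y at x=544.4:",np.polyval(p,544.4))
for u,vv in((218,range(140,156)),(221,range(230,244))):print(u,[(v,int(f[v,u])) for v in vv])
E
```

```text
140 [223 224 226 182 208 212 213 212 212 211 213 214 213 178 224 227 228 230
 230 228 227 225 224 223]
146 [222 223 223 214 226 227 227 227 227 227 227 227 227 181 223 227 228 230
 230 228 227 226 226 224]
152 [221 222 223 223 141  96  98  98  94  95  82  60  47  68 207 225 227 229
 230 228 228 227 226 224]
158 [196 197 199 202 170 101  88  92  88  87  89  53  44  66 173 222 227 228
 230 229 228 226 225 223]
164 [195 197 197 200 188 104  88  89  90  85  88  59  47  46  84 197 205 206
 209 228 228 226 226 225]
170 [196 197 198 200 201 134  91  88  89  87  85  72  49  47  49 190 202 205
 208 210 205 206 203 202]
176 [195 195 197 198 203 177 102  86  90  89  86  89  53  48  44 175 200 205
 206 210 208 204 203 203]
182 [193 197 196 198 199 192 108  88  90  89  86  85  62  47  46 113 197 204
 206 208 208 207 204 204]
188 [195 195 197 196 201 202 134  93  90  90  88  86  71  45  47  77 190 202
 205 207 207 208 206 204]
194 [197 195 196 198 198 201 181 102  89  89  90  89  90  54  45  66 200 202
 204 206 209 209 206 203]
200 [198 197 196 197 197 199 195 110  88  90  90  86  89  60  47  67 1
[... 605 characters left out ...]
 88  88  87  90  89
 175 221 226 226 227 228]
242 [201 200 199 221 221 222 223 223 224 195 215 217 216 217 216 216 216 216
 183 221 224 226 226 226]
[[586.569 140.327   9.41 ]
 [571.574 144.464   9.876]
 [556.095 148.612  10.01 ]
 [540.179 153.028   9.971]
 [523.78  157.623   9.745]]
slot dir -15.261147764604676  y at x=544.4: 151.86378463611294
218 [(140, 213), (141, 217), (142, 220), (143, 223), (144, 226), (145, 227), (146, 227), (147, 198), (148, 108), (149, 45), (150, 46), (151, 46), (152, 47), (153, 48), (154, 54), (155, 53)]
221 [(230, 75), (231, 87), (232, 87), (233, 88), (234, 86), (235, 89), (236, 87), (237, 88), (238, 87), (239, 89), (240, 172), (241, 217), (242, 216), (243, 213)]
```

```bash
python3 - <<'E'
from h import *
g=load('w9'); o=observe(); f=cv2.cvtColor(g['frame'],cv2.COLOR_BGR2HSV); R=Rdown(-105.1)
z0=o['tcp_pos'][2]
m=(f[:,:,0]>20)&(f[:,:,0]<34)&(f[:,:,1]>150)
for v in list(range(160,264,8))+list(range(268,352,8)):
    c=np.where(m[v,262:300])[0]+262
    if len(c):
        z=z0+31.5 if v>285 else z0+1.5
        print(v,c.min(),c.max(),'tool y,z at assumed height',[(R.T@(onz(g,u,v,z)-o['tcp_pos']))[1:] for u in(c.min()-.5,c.max()+.5)])
# bottom corner of end face
u=[proj(g,o['tcp_pos']+R@np.array([h,0,-40])) for h in(-1.5,124.5)];print(u)
go([544.4-.263*0,151.8,180],-105.26)
E
```

```text
168 277 282 tool y,z at assumed height [array([ -0.992, -56.396]), array([  1.575, -56.394])]
176 277 283 tool y,z at assumed height [array([ -1.004, -52.94 ]), array([  2.013, -52.938])]
184 276 283 tool y,z at assumed height [array([ -1.451, -49.432]), array([  2.024, -49.43 ])]
192 276 284 tool y,z at assumed height [array([ -1.466, -45.87 ]), array([  2.473, -45.868])]
200 275 284 tool y,z at assumed height [array([ -1.923, -42.254]), array([  2.487, -42.252])]
208 275 284 tool y,z at assumed height [array([ -1.942, -38.582]), array([  2.502, -38.58 ])]
216 275 284 tool y,z at assumed height [array([ -1.962, -34.853]), array([  2.517, -34.85 ])]
224 275 284 tool y,z at assumed height [array([ -1.982, -31.065]), array([  2.532, -31.063])]
232 275 284 tool y,z at assumed height [array([ -2.002, -27.217]), array([  2.547, -27.215])]
240 275 284 tool y,z at assumed height [array([ -2.023, -23.308]), array([  2.563, -23.306])]
248 275 284 tool y,z at assumed height [array([ -2.044, -19.336]), array([  2.579, -19.334])]
256 276 284 tool y,z at assumed height [array([ -1.599, -15.3  ]),
[... 609 characters left out ...]
[array([-4.424, -3.335]), array([ 4.961, -3.33 ])]
324 269 291 tool y,z at assumed height [array([-4.073,  0.332]), array([4.999, 0.336])]
332 269 290 tool y,z at assumed height [array([-4.114,  4.063]), array([4.64 , 4.067])]
340 269 290 tool y,z at assumed height [array([-4.155,  7.86 ]), array([4.677, 7.864])]
348 269 291 tool y,z at assumed height [array([-4.197, 11.724]), array([ 5.119, 11.729])]
[(np.float64(278.86642832872434), np.float64(204.92284364555664)), (np.float64(279.20884580531657), np.float64(162.63210245202262))]
t 12.32 tcp [530.015  90.733 224.735] yaw -105.11574503872035 F [-0.282  0.498 -1.089] open 8.844039732514965
cm [ 4.466 -6.276  0.209] rad [ 0.003 -0.001 -0.001]
```

Emit:
apply_moves:
  increments:
    - [255, 0, -2, 0.2, 0.003, 0, 0]
    - [255, 0, -4.5, 0.2, 0.003, 0, 0]
    - [255, 0, -6.3, 0.2, 0.003, -0.001, -0.001]
    - [255, 1.5, -6.3, 0.2, 0.003, -0.001, -0.001]
    - [255, 3, -6.3, 0.2, 0.003, -0.001, -0.001]
    - [255, 4.5, -6.3, 0.2, 0.003, -0.001, -0.001]
    - [255, 4.5, -6.3, 0.2, 0.003, -0.001, -0.001]
    - [255, 4.5, -6.3, 0.2, 0.003, -0.001, -0.001]
    - [255, 4.5, -6.3, 0.2, 0.003, -0.001, -0.001]
    - [255, 4.5, -6.3, 0.2, 0.003, -0.001, -0.001]

```text
t: 13.58
tcp_pos: [544.8, 152.1, 180.1]
ee_rot: [-146.4, 89.9, 18.3]
wrist_force: [0.6, -0.2, -1.7]
opening: 9.1
```

```bash
python3 - <<'E'
from h import *
g=snap('wrist','w10'); g=snap('wrist','w10')
print(observe()['wrist_force'])
n=np.array([np.cos(np.radians(74.74)),np.sin(np.radians(74.74))])
p=np.array([544.4,151.8])+.3*n
go([*p,150],-105.26)
f=cv2.cvtColor(g['frame'],cv2.COLOR_BGR2HSV)
for q in(-48,48): print(proj(g,[544.4+q*.965,151.8-q*.263,42]))
for v in range(100,200,6): print(v,g['frame'][v,262:300,0])
E
```

```text
[-0.102 -0.388 -1.28 ]
t 13.68 tcp [544.655 152.104 179.968] yaw -105.27691663423224 F [-0.102 -0.388 -1.28 ] open 8.946433046524525
cm [2.997 0.007 0.018] rad [-0. -0.  0.]
(np.float64(280.1922136409309), np.float64(255.78046614757548))
(np.float64(280.18735737447554), np.float64(150.4906555202789))
100 [91 91 88 88 91 88 88 88 86 84 84 85 83 81 70 53 49 50 51 49 52 52 53 49
 53 50 49 50 51 53 51 53 56 53 52 51 54 52]
106 [84 86 84 85 86 88 87 85 87 88 85 86 85 84 59 53 53 51 53 52 50 54 51 52
 50 49 51 50 48 50 49 47 49 54 52 53 53 51]
112 [86 88 85 86 86 86 86 83 84 84 87 86 84 57 53 54 52 53 55 54 53 54 52 53
 51 50 55 55 54 51 51 52 51 51 49 51 50 47]
118 [90 89 91 88 90 89 89 89 91 86 76 71 55 51 51 47 49 49 49 47 51 51 49 51
 50 50 51 53 51 51 51 54 54 53 54 52 52 51]
124 [85 82 84 82 80 71 71 71 84 85 57 54 54 53 51 51 52 53 55 55 52 52 52 49
 50 50 51 50 52 49 50 51 51 49 51 46 51 51]
130 [51 52 48 53 49 50 51 50 50 50 52 50 50 50 51 49 50 53 50 49 53 53 54 54
 52 53 54 51 52 52 51 50 52 50 47 48 49 48]
136 [115 113 113 112  83  81  79  79  79  79  81  79  83  80  84  84  84
[... 987 characters left out ...]
51  88  99  98 102 102 103 102 100  99 100  97  97
  96  97]
178 [ 76  76  74  75  74  72  73  76  76  75  77  75  74  55  37  35  35  37
  36  38  35  34  27  50  87  96  99 101 104 103 101 100 100  99  99  99
  96  98]
184 [112 115 114  81  75  74  74  73 107 112  80  75  75  56  40  35  34  34
  34  36  33  33  31  50  91  99 102 102 105 103 101 101  98  99  97  98
  97  96]
190 [145 144 143 142 141 142 138 138 140 117  81  74  76  49  37  34  31  32
  37  33  35  35  31  52  83  97 100 102 100 103 100 100 100  98 101 100
  97  98]
196 [146 143 143 143 141 142 140 139 138  84  76  75  74  40  39  33  37  39
  35  35  32  37  35  53  74  76  77  97 104 104 104 101  99  96  99  99
  98  96]
```

Emit:
apply_moves:
  increments:
    - [255, 0.6, 0, 0, 0, 0, 0]
    - [255, 1.2, 0, 0, 0, 0, 0]
    - [255, 1.6, 0, 0, 0, 0, 0]
    - [255, 2, 0, 0, 0, 0, 0]
    - [255, 2, 0, 0, 0, 0, 0]

```text
t: 14.3
tcp_pos: [544.5, 152.1, 159.6]
ee_rot: [93.5, 90.0, -101.8]
wrist_force: [-0.5, -0.0, -1.1]
opening: 9.1
```

```bash
python3 - <<'E'
from h import *
F=[]
for _ in range(4): g=snap('wrist','w11'); o=observe(); F.append(np.r_[o['wrist_force'],o['torque']])
print(np.mean(F,0)); go([544.6,152.1,134.5],-105.26)
E
```

```text
[-0.228  0.179 -0.602 -0.018 -0.049  0.005]
t 14.5 tcp [544.805 152.105 160.129] yaw -105.28045842738531 F [-0.096  0.142 -0.362] open 9.22915625963995
cm [2.563 0.007 0.022] rad [-0.    -0.001  0.   ]
```

Emit:
apply_moves:
  increments:
    - [255, 0.5, 0, 0, 0, 0, 0]
    - [255, 1, 0, 0, 0, 0, 0]
    - [255, 1.5, 0, 0, 0, 0, 0]
    - [255, 2, 0, 0, 0, 0, 0]
    - [255, 2.2, 0, 0, 0, 0, 0]
    - [255, 2.35, 0, 0, 0, 0, 0]
    - [255, 2.35, 0, 0, 0, 0, 0]

```text
t: 15.38
tcp_pos: [544.9, 152.1, 136.6]
ee_rot: [-150.0, 89.9, 14.7]
wrist_force: [-0.0, -1.3, -1.4]
opening: 9.1
```

```bash
python3 - <<'E'
from h import *
F=[]
for _ in range(4): g=snap('wrist','w12'); o=observe(); F.append(np.r_[o['wrist_force'],o['torque']])
print(np.mean(F,0)); go([544.6,152.1,134.5],-105.26)
E
```

```text
[-0.295 -0.336 -0.775  0.01   0.005  0.002]
t 15.57 tcp [544.915 152.126 136.777] yaw -105.28096945622151 F [-0.399 -0.587 -1.137] open 9.076652056674584
cm [0.228 0.011 0.03 ] rad [-0.    -0.001  0.001]
```

Clean in the slot. I'll go down the last 2 mm until it touches.

Emit:
apply_moves:
  increments:
    - [255, 0.1, 0, 0, 0, 0, 0]
    - [255, 0.18, 0, 0, 0, 0, 0]
    - [255, 0.25, 0, 0, 0, 0, 0]
    - [255, 0.25, 0, 0, 0, 0, 0]
    - [255, 0.25, 0, 0, 0, 0, 0]

```text
t: 16.2
tcp_pos: [545.1, 152.3, 135.3]
ee_rot: [-130.1, 89.9, 34.6]
wrist_force: [-4.3, 0.1, 11.5]
opening: 9.0
```

```bash
python3 - <<'E'
from h import *
F=[]
for _ in range(4): g=snap('wrist','w13'); o=observe(); F.append(np.r_[o['wrist_force'],o['torque']])
print(np.mean(F,0)); go([544.6,152.1,134.5],-105.26)
E
```

```text
[-3.961  0.184 11.747 -0.069  0.821 -0.052]
t 16.4 tcp [545.124 152.247 135.292] yaw -105.28506098411975 F [-4.361  0.733 11.984] open 9.295570174399977
cm [0.079 0.028 0.047] rad [-0.    -0.001  0.002]
```

Emit:
apply_moves:
  increments:
    - [225, 0, 0, 0, 0, 0, 0]
    - [215, 0, 0, 0, 0, 0, 0]
    - [200, 0, 0, 0, 0, 0, 0]
    - [160, 0, 0, 0, 0, 0, 0]
    - [120, 0, 0, 0, 0, 0, 0]
    - [120, 0, 0, 0, 0, 0, 0]
    - [120, 0, 0, 0, 0, 0, 0]
    - [120, -2, 0, 0, 0, 0, 0]
    - [120, -5, 0, 0, 0, 0, 0]
    - [120, -10, 0, 0, 0, 0, 0]
    - [120, -14, 0, 0, 0, 0, 0]
    - [120, -14, 0, 0, 0, 0, 0]

```text
t: 17.9
tcp_pos: [546.4, 152.0, 278.3]
ee_rot: [-139.2, 89.6, 25.5]
wrist_force: [0.1, -0.1, -0.9]
opening: 45.1
```

```bash
python3 - <<'E'
from h import *
snap('wrist','w14'); g=snap('wrist','w14'); t=snap('top','t14'); s=snap('scene','s14'); go([0,0,0],0)
# yellow tab/shoulder analysis in wrist view
cv2.imwrite('pics/c8.png',np.hstack([cv2.resize(g['frame'],(400,300)),cv2.resize(s['frame'][130:280,280:480],(400,300))]))
for k in(t,s):
    print([proj(k,[544.4+q*.965,151.8-q*.263,z]) for q,z in((-40,136),(40,136),(-15,166),(15,166))])
d=cv2.absdiff(cv2.imread('pics/top0.png'),t['frame']).max(2)>40
n,l,st,c=cv2.connectedComponentsWithStats(d.astype(np.uint8)); print([(x[:4].tolist(),x[4]) for x in st[1:] if x[4]>25])
E
```

```text
t 18.1 tcp [544.202 152.142 274.164] yaw -105.27410390117413 F [-0.336  0.15  -0.63 ] open 45.55374771650984
cm [27.4   29.036 48.486] rad [-1.837 -0.001  0.001]
[(np.float64(180.6117594412192), np.float64(212.00692334056544)), (np.float64(188.83687854345007), np.float64(182.77177295669415)), (np.float64(180.41190266161217), np.float64(201.91644797734654)), (np.float64(183.5948063109239), np.float64(190.61840947154147))]
[(np.float64(326.0855453218154), np.float64(160.79406474412963)), (np.float64(344.11769929186477), np.float64(173.07896848413574)), (np.float64(332.1448292358009), np.float64(157.50366915184648)), (np.float64(338.99766562020056), np.float64(162.10389825904696))]
[([0, 123, 272, 297], np.int32(37682)), ([319, 159, 15, 33], np.int32(180)), ([298, 173, 15, 10], np.int32(74)), ([298, 184, 12, 13], np.int32(65)), ([265, 278, 232, 120], np.int32(8739)), ([511, 342, 49, 53], np.int32(1537)), ([227, 348, 20, 11], np.int32(95)), ([496, 352, 10, 21], np.int32(90)), ([226, 360, 7, 9], np.int32(35)), ([170, 391, 48, 29], np.int32(290)), ([247, 403, 7, 9], np.int32(29)), ([271, 402, 7, 14], np.int32(57)), ([228, 413, 14, 7], np.int32(47))]
```

View pics/c8.png

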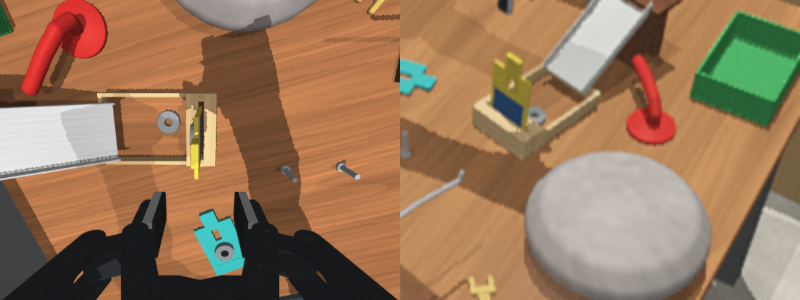

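```bash
python3 - <<'E'
from h import *
s=load('s14'); w=load('w14')
for g,b in((s,(315,145,40,60)),(w,(230,100,90,180))):
    f=cv2.cvtColor(g['frame'],cv2.COLOR_BGR2HSV); x,y,ww,h=b
    m=((f[:,:,0]>20)&(f[:,:,0]<33)&(f[:,:,1]>160)).astype(np.uint8); q=np.zeros_like(m); q[y:y+h,x:x+ww]=m[y:y+h,x:x+ww]
    c=max(cv2.findContours(q,0,2)[0],key=cv2.contourArea); print(cv2.boundingRect(c),cv2.approxPolyDP(c,2,True)[:,0].tolist())
    n=np.array([.263,.965])
    for l,z in((-40,10),(40,10),(-40,136),(40,136),(-15,136),(15,136),(-15,166),(15,166)):
        print(l,z,np.round(proj(g,[544.4+l*.965,151.8-l*.263,z]),1),end=' ')
    print()
E
```

```text
(326, 158, 20, 37) [[333, 158], [332, 163], [327, 161], [326, 177], [328, 172], [342, 182], [342, 194], [345, 172], [339, 168], [340, 160]]
-40 10 [324.3 188.6] 40 10 [341.4 200.9] -40 136 [326.1 160.8] 40 136 [344.1 173.1] -15 136 [331.6 164.6] 15 136 [338.4 169.2] -15 166 [332.1 157.5] 15 166 [339.  162.1] 
(267, 148, 16, 103) [[281, 148], [272, 164], [272, 186], [277, 186], [273, 188], [267, 202], [267, 235], [277, 238], [274, 242], [272, 239], [272, 250], [277, 249]]
-40 10 [281.  209.5] 40 10 [281.1 146.1] -40 136 [280.9 247.8] 40 136 [281.  160.9] -15 136 [280.9 222.2] 15 136 [281.  189.6] -15 166 [280.9 233.9] 15 166 [280.9 198.2]
```

```bash
python3 -c "
from h import *
o=observe(); print(o['t'],o['qvel'].round(2)); print(hand_in())"
```

```text
18.1 [-0.02  0.39 -0.05 -0.14 -0.    0.18 -0.01]
the job is handed in; nothing more can be done
None
```

The yellow card is off the peg and standing in the box's slot, let go. I handed the job in at 18.1 s of the 69 s allowed; `hand_in()` gave no verdict.

**Removal:** I gripped the tab, lifted the card 3 mm and slid it level past the tip. At each stop along the peg the wrist showed only the card's weight, about 1 to 1.6 N. I read the force only at those stops, not continuously.

**Placing:** I lined the card up on the slot using the wrist camera and lowered it. It touched the slot floor with about 12 N at a tool height of 135.3 mm, where I expected 134.5 mm. I then opened the fingers and backed off.

**Last checks:**
- In the scene camera the card's corners sit within 1 to 2 pixels of a fully seated card.
- The wrist view shows a lean of about 0.05 rad towards the tray; the limit is 0.17.
- The robot was clear of everything and at rest, and the other loose things looked unmoved. In the final top view the arm and its shadow covered the handle, so I checked that in the scene view.

**Less clean:**
- The floor contact showed a 0.8 N m moment, so one corner probably touched first.
- The tilted wrist view had not reached its full tilt when the picture was taken, and its crease point on the peg did not triangulate (12.7 mm miss), so I left that point out. The tip measurements agreed across cameras to about 1 mm.

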